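# Mix the sample jars before measuring

### The arm

A 6-joint arm with a two-finger parallel gripper is mounted at the origin on the work surface. World frame = base frame: x ahead of the robot, y to its left, z up, the work surface at z = 0. Lengths are in m, angles in degrees, forces in N, time in s.
With the tool pointing down it reaches from about 0.275 to 0.975 m from the base axis. Payload 8.4 kg.
Tool frame: the origin (TCP) lies at the very end of the fingers, on their centre line; the grasp point (between the pads) lies robot.grip_depth behind it (robot.grip_depth is the distance from the TCP to the grasp point, in m); z points along the fingers, y is the line along which they close (so a half turn about z gives the same grasp; the last joint's range is limited). The gripper opens to 92 mm and grips with 3 to 60 N. Pads are 20 mm wide; open, the fingers measure 128 mm over their backs; the gripper's body (75 mm by 189 mm) begins 69 mm behind the grasp point.
Start: joints at [-76.627, 20.225, 93.587, -0, 66.188, -0.138], TCP at [0.146, -0.608, 0.215] pointing down, gripper open.
Joint ranges: [-150.9, 150.9], [-52.94, 120.26], [3.33, 152.33], [-74.26, 254.26], [0, 154.13], [-172.89, 172.89]. Speed limits (degrees/s): [127.2, 127.2, 159.86, 180, 180, 180].

### API

Orientations are given as [roll, pitch, yaw] about the fixed x, y, z axes, in that order (R = Rz(yaw) Ry(pitch) Rx(roll)).
In Python, from workcell import robot gives the robot as it stands.
- The arm moves only by the shell command python3 -m jog 'ROWS' [FORCE]. ROWS is JSON, one flat list of numbers, 5 for each row, row after row: the shift along the tool's x, y, z normalised to -1 to 1, where 1 is 0.1 m, then the turn about the tool's z normalised to -1 to 1, where 1 is 90 degrees, then the closure, from 0 (fully open) to 1 (shut). In form: [tx, ty, tz, roll, jaw, tx, ty, tz, roll, jaw, ...]. A call has 1 to 10 rows; each row shifts and turns the commanded pose from where the row before left it, along the tool's axes as they then stand; what a row does not reach is not made up. A row lasts 1/12 s, in which the tool goes at most 41.7 mm and 7.16 degrees, less where a joint would pass 70% of its speed; a pose out of reach is approached as far as the arm can. A call with a number of a shift or a turn outside -1 to 1 is refused whole. A call with a gripper value outside its range is refused whole. The fingers move at their own pace and stop on an object; FORCE is the grip in N (left out, the last holds). Time passes only in rows, so rows that do not move let the fingers close. It gives the time, the measured TCP pose, the force, the opening and the grip force at its end, in the units of the state.
- robot.sense(): the state, without advancing time (a new reading comes with each control period).
- robot.camera(name): name is "scene" or "top"; returns a dict with "color" (400x640x3 uint8, red, green, blue), "depth" (400x640 float32, m along the optical axis (not along the pixel's ray), 0 where there is no reading), "vertical_fov" (degrees; the focal length in pixels is half the picture's height over the tangent of half this angle, whatever the lens; pixels are square), "cx", "cy" (the principal point, pixels), "k1" (the pictures are not rectified: a ray, as slopes to the right and down, at radius r is drawn at 1 + k1 r^2 times it, then the intrinsics apply), "cam_to_world" (4x4, takes a point from camera to world coordinates). Camera axes: x right, y up, looking along -z (the intrinsics and any distortion apply to the point x, -y, -z); pixel columns grow to the right and rows downward; lengths in m; the calibration is good to about 2 mm. A picture is of the moment at which its call begins.
- robot.hand_in(): hands the job in; it is judged then, once.
The state is a dict: "t": time; "q": joint angles; "dq": joint speeds; "joint_efforts": joint torques, N m; "tcp_pos": TCP position; "tool_rot": TCP orientation; "ft_force": force on the tool from outside, world axes, zero at the start; "ft_torque": the same for the moment, N m; "opening": opening from 0.0 (shut) to 1.0 (fully open); "grip_force": force on a finger pad.
Only numpy, scipy, OpenCV 4.12 (cv2) and the standard library are available. Lean on these libraries where they do the work, as an engineer would, in place of code of your own. Each camera call takes 0.05 s, during which the arm holds its last target. There are 200 camera calls.

### The job

Fold the mixer's dust cover up to at least upright, then take the waiting sample jars one at a time, in the order red, yellow, blue, white lid (some are missing, just skip them): holding each jar upright, press it down on the middle of the sprung pad until the pad is fully down, keep it there for about two seconds, and then stand the jar on the green mat, wholly on it. When every jar stands on the green mat, fold the cover fully shut again; leave the ring gauge and the gauge case where they are.

Things in the scene. Friction and masses are not known exactly. Their poses are not given: they have to be found in the camera images.
- mixer: touch mixer, grey housing 170 x 130 mm, 60 mm high, fixed to the bench. Origin: on the bench directly below the pad's centre; z up, x towards the cover's hinge (far from the robot at yaw 0). The housing spans x -70 to +100 mm, y +-65 mm
- pad (a joint): travel of the round black sprung pad on the mixer, m: 0 = up, 0.008 = fully down; it starts to move at about 3 N and is fully down at about 11 N
- pad_top (a point): centre of the top face of the pad (72 mm diameter), 74 mm above the bench when up; moves down with the pad
- cover (a joint): angle of the mixer's white dust cover, rad: 0 = shut flat over the pad, 1.57 = upright, 1.75 = its stop. Stiff hinge, stays where it is left (about 2 N at the tab)
- cover_hinge (a point): middle of the cover's hinge line, which runs along the mixer's y, 90 mm from the pad's centre in the mixer's +x, 87 mm above the bench. Cover panel: 155 mm from the hinge to its free edge, 144 mm wide, 6 mm thick, with 16 mm deep side skirts on its underside
- cover_tab (a point): grip point of the yellow tab on the cover's free edge, 185 mm from the hinge line; the tab is 30 mm wide (along the hinge direction), 12 mm thick, and sticks out 45 mm beyond the panel's edge, its end being 15 mm beyond this point. Axes: y along the hinge, x from the tab to the hinge, z out of the cover's upper face
- in_mat: grey mat with a black edge, 280 mm (its x) by 180 mm (its y), 1 mm thin, on which the jars wait. Origin: its centre
- ready_mat: green mat with a white edge, 280 mm (its x) by 180 mm (its y), 1 mm thin, empty at the start. Origin: its centre; z up
- jar_red: closed sample jar with a red lid: upright cylinder, 50 mm diameter, 60 mm tall, bare metal below, the lid is the top 15 mm; about 160 g. Origin: centre of its underside, z up. May be absent
- jar_yellow: closed sample jar with a yellow lid: upright cylinder, 50 mm diameter, 60 mm tall, bare metal below, the lid is the top 15 mm; about 160 g. Origin: centre of its underside, z up. May be absent
- jar_blue: closed sample jar with a blue lid: upright cylinder, 50 mm diameter, 60 mm tall, bare metal below, the lid is the top 15 mm; about 160 g. Origin: centre of its underside, z up. May be absent
- jar_white: closed sample jar with a white lid: upright cylinder, 50 mm diameter, 60 mm tall, bare metal below, the lid is the top 15 mm; about 160 g. Origin: centre of its underside, z up. May be absent
- ring_gauge: steel ring, 64 mm diameter, 22 mm high, lying flat; bystander. Origin: centre of its underside
- block_case: wooden gauge case, 70 x 120 x 30 mm; bystander. Origin: centre of its underside

How it is judged (in metres and radians):
On the way, in this order (a step that is already met when the one before it is completed fails the run):
1. the dust cover is folded up to upright or beyond (value of joint cover above 1.4 rad), for 0.2 s.
2. the held red jar presses the pad all the way down, upright and centred, for a second (z of jar_red in the frame of mixer below 0.0675 m and horizontal distance between jar_red and pad_top below 0.014 m and angle between jar_red's own z axis and vertical below 0.12 rad and contact force between the fingers and jar_red above 1 N), for 1 s.
3. the held yellow jar presses the pad all the way down, upright and centred, for a second (z of jar_yellow in the frame of mixer below 0.0675 m and horizontal distance between jar_yellow and pad_top below 0.014 m and angle between jar_yellow's own z axis and vertical below 0.12 rad and contact force between the fingers and jar_yellow above 1 N), for 1 s.
4. the held blue jar presses the pad all the way down, upright and centred, for a second (z of jar_blue in the frame of mixer below 0.0675 m and horizontal distance between jar_blue and pad_top below 0.014 m and angle between jar_blue's own z axis and vertical below 0.12 rad and contact force between the fingers and jar_blue above 1 N), for 1 s.
5. the held white jar presses the pad all the way down, upright and centred, for a second (z of jar_white in the frame of mixer below 0.0675 m and horizontal distance between jar_white and pad_top below 0.014 m and angle between jar_white's own z axis and vertical below 0.12 rad and contact force between the fingers and jar_white above 1 N), for 1 s.
At the end, for the whole second after the job is handed in: the cover is shut (within 0.08 rad) and every jar present stands upright, still, released, on the bench within the green mat (up to 3 mm over its edge) (value of joint cover below 0.08 rad and x of jar_red in the frame of ready_mat between -0.118 and 0.118 m and y of jar_red in the frame of ready_mat between -0.068 and 0.068 m and angle between each of jar_red, jar_yellow, jar_blue, jar_white's own z axis and vertical below 0.1 rad and height (world z) of each of jar_red, jar_yellow, jar_blue, jar_white below 0.008 m and linear speed of each of jar_red, jar_yellow, jar_blue, jar_white below 0.02 m/s and x of jar_yellow in the frame of ready_mat between -0.118 and 0.118 m and y of jar_yellow in the frame of ready_mat between -0.068 and 0.068 m and x of jar_blue in the frame of ready_mat between -0.118 and 0.118 m and y of jar_blue in the frame of ready_mat between -0.068 and 0.068 m and x of jar_white in the frame of ready_mat between -0.118 and 0.118 m and y of jar_white in the frame of ready_mat between -0.068 and 0.068 m); the robot touches nothing.
It fails at once if the ring gauge is moved more than 30 mm (distance of ring_gauge from where it was at the start of the episode above 0.03 m).
It fails at once if the block case is moved more than 30 mm (distance of block_case from where it was at the start of the episode above 0.03 m).
Of jar_red, jar_yellow, jar_blue, jar_white only 2 to 3 are there at a start; the rules pass over those that are not, and their reading is None.
At some moment in a run one of jar_red, jar_yellow, jar_blue, jar_white may be knocked a few centimetres aside while the robot is not near it.
It also fails if it takes over 210 s, if anything falls off the work surface, if the arm or the gripper's body presses on something with over 40 N, if the wrist force passes 120 N, or if a joint passes its speed limit or range.

## Working session

There is one attempt and no reset: what is moved stays moved. The work goes in short steps, Python scripts to look and compute and a shell command to move; the robot and the scene stay as the last step left them, time stands still between calls to the robot, and variables do not carry over. Pictures are saved under pics/ and viewed, at most 14 in all, crops included, and the job is handed in when it is done.

```bash
ls; mkdir -p pics; cat > h.py <<'E'
import numpy as np, cv2
from workcell import robot
def cam(n):
    c=robot.camera(n); h=c["color"].shape[0]
    c["f"]=h/2/np.tan(np.radians(c["vertical_fov"])/2); return c
def rays(c,uv):
    uv=np.atleast_2d(np.asarray(uv,float))
    d=(uv-[c["cx"],c["cy"]])/c["f"]; s=d.copy()
    for _ in range(20): s=d/(1+c["k1"]*(s**2).sum(1,keepdims=True))
    T=np.array(c["cam_to_world"])
    D=np.c_[s[:,0],-s[:,1],-np.ones(len(s))]@T[:3,:3].T
    return T[:3,3],D
def plane(c,uv,z):
    o,D=rays(c,uv); return o+D*((z-o[2])/D[:,2])[:,None]
def deproj(c,uv):
    o,D=rays(c,uv); uv=np.atleast_2d(uv).astype(int)
    return o+D*c["depth"][uv[:,1],uv[:,0]][:,None]
def tri(c1,u1,c2,u2):
    o1,a=rays(c1,u1);o2,b=rays(c2,u2);a=a[0]/np.linalg.norm(a);b=b[0]/np.linalg.norm(b)
    t=np.linalg.lstsq(np.c_[a,-b],o2-o1,rcond=None)[0]
    p,q=o1+a*t[0],o2+b*t[1]; return (p+q)/2,np.linalg.norm(p-q)
def save(c,n): cv2.imwrite(f"pics/{n}.png",c["color"][:,:,::-1])
E
python3 - <<'E'
from h import *
print(robot.sense(),robot.grip_depth)
for n in("scene","top"):
    c=cam(n);save(c,n+"0");print(n,c["f"],c["cx"],c["cy"],c["k1"],np.round(c["cam_to_world"],3).tolist())
E
```

```text
pics
{'t': 0.0, 'q': array([-7.66255807e+01,  2.02616385e+01,  9.36293462e+01,  4.26589620e-04,
        6.61885231e+01, -1.36511181e-01]), 'dq': array([-0.02338159, -0.01420542,  0.07185258, -0.03160533,  0.08807589,
        0.07884145]), 'joint_efforts': array([-3.00697415e-03, -5.93840539e+01, -3.34222984e+01,  6.94390666e-02,
        2.35192903e-02, -1.09972364e-04]), 'tcp_pos': array([ 0.14591552, -0.60720923,  0.21387093]), 'tool_rot': array([-1.79920493e+02, -5.79470033e-04,  1.35107576e+01]), 'ft_force': array([-0.05628189, -0.20197475,  0.42075393]), 'ft_torque': array([0.02190823, 0.03769213, 0.00286098]), 'grip_force': 0.0, 'opening': 0.9985627134191541} 0.0187
scene 416.94731099634714 327.6595263358486 198.21234836206924 -0.05184387851491988 [[0.342, -0.766, 0.544, 1.23], [0.94, 0.288, -0.185, -0.209], [-0.015, 0.574, 0.819, 1.029], [0.0, 0.0, 0.0, 1.0]]
top 407.17199397643566 321.7864921520107 205.4623837888112 -0.013363580486333546 [[-0.028, 0.98, -0.195, 0.381], [-0.999, -0.031, -0.012, -0.011], [-0.018, 0.195, 0.981, 1.157], [0.0, 0.0, 0.0, 1.0]]
```

View pics/scene0.png

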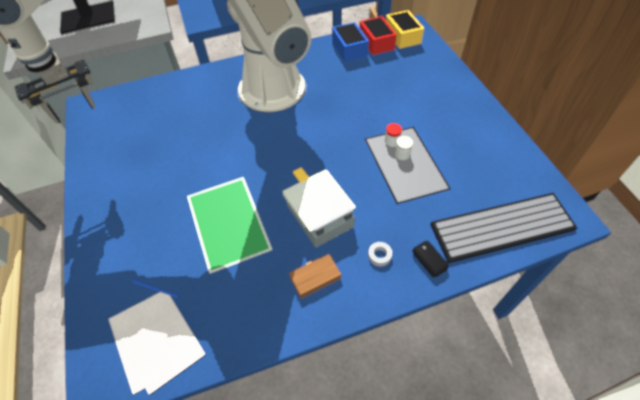

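View pics/top0.png

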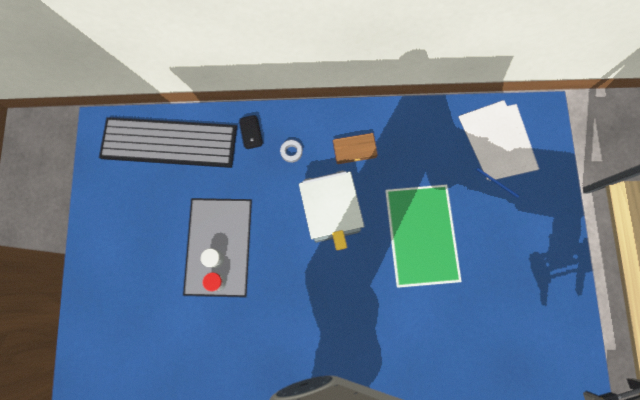

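Scene view: red lid (394,131), white lid (404,147) on the grey mat, tab at (301,175), mixer cover (320,200), green mat (229,223). In the top view they are: red (212,282), white (210,258), tab (340,240), cover (332,206), green mat (423,236), case (355,146), ring (291,151). There are two jars, red and white.

```bash
cat >> h.py <<'E'
BOX={"scene":{"red":(375,115,412,150),"white":(393,134,416,163),"tab":(285,160,315,190),"green":(180,170,280,275),"cover":(275,165,360,225)},
"top":{"red":(195,265,228,298),"white":(196,245,224,272),"tab":(325,228,355,255),"green":(380,180,470,290),"cover":(295,165,370,245)}}
def mask(c,k,b):
    h=cv2.cvtColor(c["color"],cv2.COLOR_RGB2HSV).astype(int);H,S,V=h[...,0],h[...,1],h[...,2]
    m={"red":((H<8)|(H>172))&(S>130)&(V>90),"white":(S<45)&(V>185),"tab":(H>15)&(H<32)&(S>120)&(V>60),"green":(H>45)&(H<75)&(S>100),"cover":(S<60)&(V>170)}[k]
    z=np.zeros(m.shape,np.uint8);x0,y0,x1,y1=b;z[y0:y1,x0:x1]=m[y0:y1,x0:x1]
    n,l,s,ce=cv2.connectedComponentsWithStats(z)
    i=1+s[1:,4].argmax() ; return (l==i).astype(np.uint8),ce[i],s[i]
E
python3 - <<'E'
from h import *
C={n:cam(n) for n in BOX}
ce={}
for n in C:
    for k,b in BOX[n].items():
        m,c,s=mask(C[n],k,b);ce[n,k]=c
        r=cv2.minAreaRect(np.argwhere(m)[:,::-1].astype(np.float32))
        print(n,k,c.round(1),s,np.round(deproj(C[n],c)[0],4))
        ct=max(cv2.findContours(m,cv2.RETR_EXTERNAL,cv2.CHAIN_APPROX_NONE)[0],key=cv2.contourArea)
        if k in("tab","cover","green"):
            z={"tab":.09,"cover":.093,"green":.001}[k]
            p=cv2.approxPolyDP(ct,.06*cv2.arcLength(ct,True),True)[:,0]
            print("  corners",p.tolist(),plane(C[n],p,z)[:,:2].round(3).tolist())
        if k in("red","white"):
            P=plane(C[n],np.argwhere(m)[:,::-1],.06); print("  mean top plane",P.mean(0).round(4), P.min(0).round(4),P.max(0).round(4))
for k in BOX["top"]:
    p,g=tri(C["scene"],ce["scene",k],C["top"],ce["top",k]);print(k,"tri",p.round(4),"gap",g.round(4))
# depth point clouds
t=C["top"]
for k in("red","white","tab","cover"):
    m,_,_=mask(t,k,BOX["top"][k]); P=deproj(t,np.argwhere(m)[:,::-1]);
    print(k,"z pct",np.percentile(P[:,2],[5,25,50,75,95]).round(3),"med",np.median(P,0).round(4))
# ring/case
for k,u in(("ring",(291,151)),("case",(355,146))): print(k,plane(t,u,.02).round(3))
print("inmat",plane(t,[(192,199),(251,200),(245,296),(184,295)],.001)[:,:2].round(3).tolist())
E
```

```text
scene red [393.6 129.5] [387 124  15  12 147] [0.4047 0.3017 0.0572]
  mean top plane [0.407  0.3003 0.06  ] [0.3806 0.2758 0.06  ] [0.4329 0.3254 0.06  ]
scene white [407.6 143.3] [396 134  20  29 316] [0.4728 0.3182 0.0551]
  mean top plane [0.4763 0.3156 0.06  ] [0.4345 0.2822 0.06  ] [0.5532 0.3535 0.06  ]
scene tab [300.5 174.8] [294 168  14  14 120] [ 0.5003 -0.0416  0.0887]
  corners [[300, 168], [294, 173], [302, 181], [307, 176]] [[0.477, -0.035], [0.488, -0.057], [0.524, -0.045], [0.512, -0.026]]
scene green [227.7 224.3] [ 191  181   77   88 4141] [ 0.5287 -0.2807 -0.0034]
  corners [[240, 181], [191, 198], [212, 268], [267, 247]] [[0.389, -0.211], [0.399, -0.367], [0.654, -0.351], [0.644, -0.192]]
scene cover [319.1 199.4] [ 284  169   72   56 2453] [ 0.5999 -0.0198  0.0881]
  corners [[327, 170], [284, 191], [304, 224], [355, 207]] [[0.514, 0.035], [0.542, -0.103], [0.664, -0.084], [0.661, 0.062]]
top red [211.6 281.4] [203 273  19  18 266] [0.4024 0.3021 0.056 ]
  mean top plane [0.4023 0.301  0.06  ] [0.3797 0.2758 0.06  ] [0.4246 0.3242 0.06  ]
top white [209.2 257.6]
[... 673 characters left out ...]
.683, -0.077], [0.656, 0.061], [0.507, 0.032], [0.537, -0.103]]
red tri [0.4025 0.3028 0.0545] gap 0.0005
white tri [0.4679 0.3166 0.0491] gap 0.009
tab tri [ 0.4999 -0.0414  0.0882] gap 0.0002
green tri [ 0.5175 -0.2837 -0.0188] gap 0.004
cover tri [ 0.5969 -0.0197  0.0839] gap 0.0016
red z pct [0.054 0.057 0.058 0.06  0.061] med [0.4029 0.3015 0.0582]
white z pct [0.053 0.056 0.058 0.059 0.061] med [0.4662 0.3092 0.0577]
tab z pct [0.089 0.091 0.092 0.093 0.095] med [ 0.4994 -0.0411  0.092 ]
cover z pct [0.085 0.087 0.089 0.09  0.092] med [ 0.5955 -0.0189  0.0886]
ring [[0.773 0.088 0.02 ]]
case [[ 0.782 -0.1    0.02 ]]
inmat [[0.642, 0.381], [0.634, 0.208], [0.361, 0.223], [0.368, 0.395]]
```

Measured: mixer yaw is about 12°, with the pad near (0.585,-0.023). The tab grip point is near (0.492,-0.043) at about z 0.087. The tool can only point down, so I'll pinch the tab by its sides, letting it pivot between the finger pads, and carry it round the arc.

```bash
cat > d.py <<'E'
import sys,numpy as np
from workcell import robot
s=robot.sense();p=s["tcp_pos"];y=s["tool_rot"][2]
print("t",round(s["t"],2),"tcp",p.round(4),"rot",s["tool_rot"].round(2),"q",s["q"].round(0),"F",s["ft_force"].round(1),"op",round(s["opening"],3),"grip",round(float(s["grip_force"]),1))
if len(sys.argv)>1:
    g=np.array([float(a) for a in sys.argv[1:4]]);d=g-p;c,n=np.cos(np.radians(y)),np.sin(np.radians(y))
    print("units tx,ty,tz",(np.array([d[0]*c+d[1]*n,d[0]*n-d[1]*c,-d[2]])*10).round(3))
    if len(sys.argv)>4: print("turn units",round((y-float(sys.argv[4]))/90,3))
E
python3 -m jog '[0.3,-0.3,0,0.017,0, 0.3,-0.3,0,0,0, 0.3,-0.3,0,0,0, 0.3,-0.3,0,0,0, 0.3,-0.3,0,0,0, 0.3,-0.3,0,0,0, 0.3,-0.3,0,0,0, 0.3,-0.3,0,0,0, 0.3,-0.3,0,0,0, 0.3,-0.3,0,0,0]' 30
python3 -m jog '[0.3,-0.3,0,0,0, 0.3,-0.3,0,0,0, 0.3,-0.3,0,0,0, 0.3,-0.3,0,0,0, 0.2,-0.2,0,0,0, 0,0,0,0,0, 0,0,0,0,0,0,0,0,0,0]'
python3 d.py 0.492 -0.043 0.067 12
```

```text
t: 1.03
tcp_pos: [0.3727, -0.2559, 0.2147]
tool_rot: [180.0, -0.0, 12.0]
ft_force: [1.1, -0.5, 0.3]
opening: 1.0
grip_force: 0.0
t: 1.7
tcp_pos: [0.4778, -0.0945, 0.2144]
tool_rot: [180.0, 0.0, 12.0]
ft_force: [-0.4, -0.5, -0.7]
opening: 0.998
grip_force: 0.0
t 1.7 tcp [ 0.4778 -0.0945  0.2144] rot [1.800e+02 5.000e-02 1.202e+01] q [-11.   8. 110.  -0.  62.  67.] F [-0.4 -0.5 -0.7] op 0.998 grip 0.0
units tx,ty,tz [ 0.246 -0.474  1.474]
turn units 0.0
```

```bash
python3 -m jog '[0.12,-0.24,0,0,0, 0.12,-0.235,0,0,0, 0,0,0,0,0, 0,0,0.3,0,0, 0,0,0.3,0,0, 0,0,0.3,0,0, 0,0,0.3,0,0, 0,0,0.25,0,0, 0,0,0,0,0,0,0,0,0,0]' 
python3 -m jog '[0,0,0,0,0.6,0,0,0,0,1,0,0,0,0,1,0,0,0,0,1,0,0,0,0,1,0,0,0,0,1,0,0,0,0,1,0,0,0,0,1,0,0,0,0,1]' 30 
python3 d.py 0.492 -0.043 0.068 12
```

```text
t: 2.53
tcp_pos: [0.4906, -0.044, 0.0691]
tool_rot: [-180.0, 0.2, 11.9]
ft_force: [0.7, -0.0, -0.2]
opening: 1.002
grip_force: 0.0
t: 3.28
tcp_pos: [0.492, -0.0428, 0.0696]
tool_rot: [-180.0, 0.0, 12.0]
ft_force: [0.4, -0.6, 0.0]
opening: 0.365
grip_force: 0.0
t 3.28 tcp [ 0.492  -0.0428  0.0696] rot [-180.      0.     11.99] q [ -5.  20. 116.   0.  44.  73.] F [ 0.4 -0.6  0. ] op 0.365 grip 0.0
units tx,ty,tz [-0.     0.002  0.016]
turn units -0.0
```

```bash
python3 -m jog '[0,0,0,0,1,0,0,0,0,1,0,0,0,0,1,0,0,0,0,1]' 30
python3 -m jog '[0.007,0,-0.161,0,1, 0.021,0,-0.16,0,1, 0.035,0,-0.158,0,1, 0.049,0,-0.154,0,1, 0.062,0,-0.149,0,1, 0.075,0,-0.143,0,1, 0.087,0,-0.136,0,1]'
python3 -m jog '[0.098,0,-0.128,0,1, 0.109,0,-0.119,0,1, 0,0,0,0,1,0,0,0,0,1]'; python3 d.py
python3 - <<'E'
from h import *
c=cam("scene");cv2.imwrite("pics/s1.png",cv2.resize(c["color"][80:280,200:440,::-1],None,fx=2.5,fy=2.5))
E
```

```text
t: 3.62
tcp_pos: [0.4919, -0.0427, 0.0695]
tool_rot: [-180.0, 0.0, 12.0]
ft_force: [0.7, 1.3, 0.4]
opening: 0.322
grip_force: 30.0
t: 4.2
tcp_pos: [0.5245, -0.0361, 0.176]
tool_rot: [180.0, 0.1, 12.0]
ft_force: [2.9, -0.8, -6.2]
opening: 0.323
grip_force: 30.0
t: 4.53
tcp_pos: [0.5451, -0.032, 0.2007]
tool_rot: [180.0, -0.0, 12.0]
ft_force: [-3.4, -1.9, 5.9]
opening: 0.32
grip_force: 30.0
t 4.53 tcp [ 0.5451 -0.032   0.2007] rot [ 1.7995e+02 -2.0000e-02  1.2000e+01] q [ -3.  14. 104.  -0.  62.  75.] F [-3.4 -1.9  5.9] op 0.32 grip 30.0
```

View pics/s1.png

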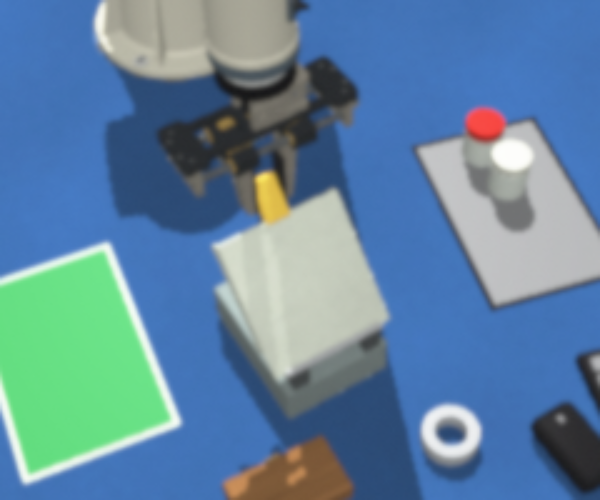

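The crop shows the cover about 45° up, with the tab pinched at crop (268,195). I'll carry on to about 95°.

```bash
python3 -m jog '[0.119,0,-0.109,0,1, 0.128,0,-0.098,0,1, 0.136,0,-0.087,0,1, 0.143,0,-0.075,0,1, 0.149,0,-0.062,0,1, 0.154,0,-0.049,0,1, 0.158,0,-0.035,0,1]'
python3 -m jog '[0.16,0,-0.021,0,1, 0.161,0,-0.007,0,1, 0.16,0,0.007,0,1, 0,0,0,0,1,0,0,0,0,1,0,0,0,0,1,0,0,0,0,1]'; python3 d.py
python3 -m jog '[0,0,0,0,0.7,0,0,0,0,0.3,0,0,0,0,0,0,0,0,0,0,0,0,0,0,0,0,0,0,0,0,0,0,0,0,0,0,0,0,0,0,0,0,0,0,0]'; python3 d.py
```

```text
t: 5.17
tcp_pos: [0.6407, -0.0125, 0.2511]
tool_rot: [179.9, 0.2, 12.0]
ft_force: [-3.3, -5.9, -0.2]
opening: 0.325
grip_force: 30.0
t: 5.75
tcp_pos: [0.6895, -0.0026, 0.2538]
tool_rot: [179.9, -0.1, 12.0]
ft_force: [3.2, -5.8, 2.2]
opening: 0.324
grip_force: 30.0
t 5.75 tcp [ 0.6895 -0.0026  0.2538] rot [ 1.7986e+02 -1.2000e-01  1.1970e+01] q [-0. 24. 83. -0. 73. 78.] F [ 3.2 -5.8  2.2] op 0.324 grip 30.0
t: 6.5
tcp_pos: [0.6887, -0.001, 0.254]
tool_rot: [-180.0, -0.0, 12.0]
ft_force: [-0.4, 0.2, -0.2]
opening: 0.878
grip_force: 0.0
t 6.5 tcp [ 0.6887 -0.001   0.254 ] rot [-180.     -0.     11.99] q [-0. 24. 83.  0. 73. 78.] F [-0.4  0.2 -0.2] op 0.878 grip 0.0
```

```bash
python3 -m jog '[0,0,-0.25,0,0,0,0,-0.25,0,0,0,0,-0.1,0,0,-0.3,0,0,0,0,-0.3,-0.1,0,0,0,-0.3,-0.2,0,0,0,-0.3,-0.3,0,0,0,-0.3,-0.3,0,0,0,-0.3,-0.3,0,0,0,-0.2,-0.3,0,0,0]'
python3 -m jog '[-0.1,-0.3,0,0,0,-0.1,-0.3,0,0,0,0,-0.3,0,0,0,0,-0.3,0,0,0,0,0,0,0,0,0,0,0,0,0]'; python3 d.py 0.4025 0.3015 0.15 12
python3 - <<'E'
from h import *
c=cam("top");save(c,"t2")
c=cam("scene");save(c,"s2")
E
```

```text
t: 7.33
tcp_pos: [0.461, 0.1031, 0.3136]
tool_rot: [-180.0, 0.0, 11.9]
ft_force: [0.0, 0.9, 0.4]
opening: 1.0
grip_force: 0.0
t: 7.83
tcp_pos: [0.4189, 0.217, 0.3138]
tool_rot: [180.0, 0.0, 12.2]
ft_force: [0.4, -0.3, 0.7]
opening: 1.002
grip_force: 0.0
t 7.83 tcp [0.4189 0.217  0.3138] rot [179.99   0.    12.15] q [ 27.   1. 104.  -0.  74. 105.] F [ 0.4 -0.3  0.7] op 1.002 grip 0.0
units tx,ty,tz [ 0.017 -0.86   1.638]
turn units 0.002
```

View pics/t2.png

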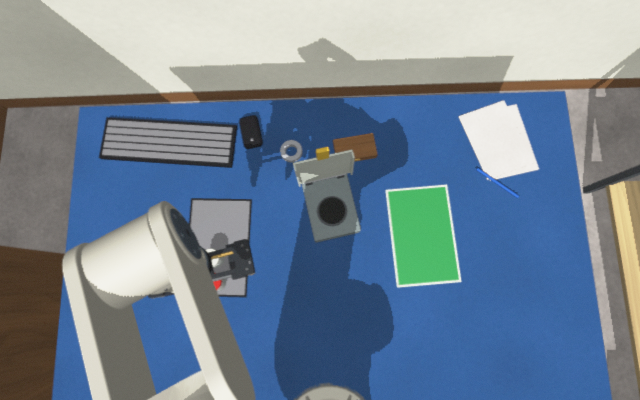

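View pics/s2.png

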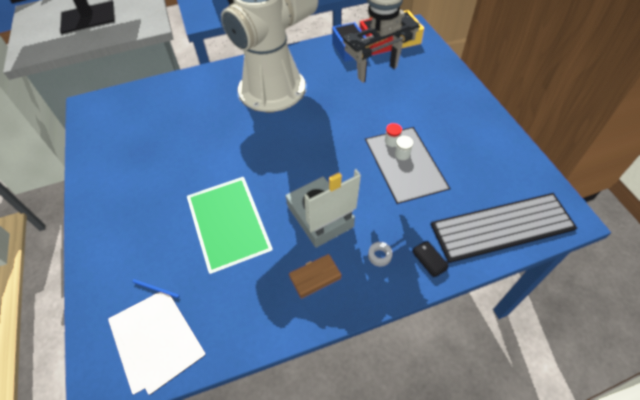

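The cover stands upright with its tab at top (323,153) and scene (335,182). The black pad is at top (332,211) and the jars haven't moved. Next I'll measure the pad, the cover angle and red again.

```bash
cat > m.py <<'E'
from h import *
t,s=cam("top"),cam("scene")
def pad():
    g=t["color"].max(2); z=np.zeros(g.shape,np.uint8); z[190:232,312:352]=(g[190:232,312:352]<50)
    n,l,st,ce=cv2.connectedComponentsWithStats(z);i=1+st[1:,4].argmax()
    P=plane(t,np.argwhere(l==i)[:,::-1],.074);D=deproj(t,np.argwhere(l==i)[:,::-1])
    e=cv2.fitEllipse(np.argwhere(l==i)[:,::-1].astype(np.float32)) 
    print("pad",ce[i].round(1),st[i],"plane",P.mean(0).round(4),"size",np.ptp(P,0).round(3),"depth med",np.median(D,0).round(4))
pad()
_,a,_=mask(t,"tab",(310,140,336,162));_,b,_=mask(s,"tab",(322,170,348,192));print("tab",tri(s,b,t,a),deproj(t,a))
for n,c in(("scene",s),):
    for k in("red",): 
        m,ce,_=mask(c,k,BOX[n][k]);print(n,k,ce.round(1),plane(c,ce,.056).round(4))
E
python3 m.py
```

```text
pad [331.6 210.3] [319 198  26  26 526] plane [ 0.5825 -0.0245  0.074 ] size [0.069 0.068 0.   ] depth med [ 0.5827 -0.0248  0.0724]
tab (array([ 0.68201151, -0.00480047,  0.26240812]), np.float64(0.0010845904984735407)) [[ 0.67660175 -0.005431    0.27804432]]
scene red [393.6 129.5] [[0.4036 0.3025 0.056 ]]
```

```bash
python3 -m jog '[0,-0.3,0,0,0,0.02,-0.3,0,0,0,0,-0.26,0,0,0,0,0,0.3,0,0,0,0,0.3,0,0,0,0,0.3,0,0,0,0,0.3,0,0,0,0,0.3,0,0,0,0,0,0,0]'; python3 d.py 0.4025 0.302 0.022 12
```

```text
t: 8.78
tcp_pos: [0.4011, 0.2976, 0.1591]
tool_rot: [179.8, 0.4, 11.9]
ft_force: [-1.5, -1.1, -0.7]
opening: 1.003
grip_force: 0.0
t 8.78 tcp [0.4011 0.2976 0.1591] rot [179.79   0.43  11.89] q [ 36.  13. 111.  -0.  56. 115.] F [-1.5 -1.1 -0.7] op 1.003 grip 0.0
units tx,ty,tz [ 0.023 -0.041  1.371]
turn units -0.001
```

```bash
python3 -m jog '[0.02,-0.04,0.3,0,0,0,0,0.3,0,0,0,0,0.3,0,0,0,0,0.25,0,0,0,0,0.15,0,0,0,0,0.05,0,0,0,0,0,0,0.3,0,0,0,0,1,0,0,0,0,1,0,0,0,0,1]' 30; python3 -m jog '[0,0,0,0,1,0,0,0,0,1,0,0,0,0,1,0,0,0,0,1]';python3 d.py 0.4025 0.302 0.022 12
```

```text
t: 9.62
tcp_pos: [0.4056, 0.3055, 0.0304]
tool_rot: [-179.9, -0.1, 12.0]
ft_force: [-0.1, 0.4, 0.0]
opening: 0.734
grip_force: 0.0
t: 9.95
tcp_pos: [0.4048, 0.3052, 0.0295]
tool_rot: [-180.0, -0.0, 12.0]
ft_force: [-0.2, -1.0, 6.6]
opening: 0.537
grip_force: 30.0
t 9.95 tcp [0.4048 0.3052 0.0295] rot [-1.7999e+02 -3.0000e-02  1.1990e+01] q [ 37.  25. 116.  -0.  39. 115.] F [-0.2 -1.   6.6] op 0.537 grip 30.0
units tx,ty,tz [-0.029  0.026  0.075]
turn units -0.0
```

```bash
python3 -m jog '[0,0,-0.3,0,1,0,0,-0.3,0,1,0,0,-0.3,0,1,0,0,-0.3,0,1,0,0,-0.2,0,1,0,0.3,0,0,1,0.08,0.3,0,0,1,0.08,0.3,0,0,1,0.08,0.3,0,0,1,0.08,0.3,0,0,1]' 
python3 -m jog '[0.08,0.3,0,0,1,0.08,0.3,0,0,1,0.08,0.3,0,0,1,0.08,0.3,0,0,1,0.08,0.3,0,0,1,0.08,0.3,0,0,1,0.08,0.2,0,0,1,0.08,0,0,0,1,0,0,0,0,1,0,0,0,0,1]';python3 d.py 0.5835 -0.024 0.11 12
```

```text
t: 10.78
tcp_pos: [0.4671, 0.1636, 0.169]
tool_rot: [-180.0, 0.0, 12.0]
ft_force: [0.9, 1.5, -1.6]
opening: 0.536
grip_force: 30.0
t: 11.62
tcp_pos: [0.5707, -0.0169, 0.1686]
tool_rot: [-180.0, 0.1, 12.0]
ft_force: [0.1, 0.6, -2.0]
opening: 0.538
grip_force: 30.0
t 11.62 tcp [ 0.5707 -0.0169  0.1686] rot [-1.7997e+02  5.0000e-02  1.1970e+01] q [ -2.  18. 103.   0.  59.  76.] F [ 0.1  0.6 -2. ] op 0.538 grip 30.0
units tx,ty,tz [0.11  0.096 0.586]
turn units -0.0
```

```bash
python3 -m jog '[0.11,0.1,0.1,0,1,0,0,0.2,0,1,0,0,0.2,0,1,0,0,0.1,0,1,0,0,0,0,1,0,0,0,0,1]';python3 d.py 0.5835 -0.024 0.094 12
python3 - <<'E'
from h import *
ims=[]
for n,(x,y) in(("scene",(250,130)),("top",(260,130))):
    c=cam(n);ims.append(cv2.resize(c["color"][y:y+110,x:x+130,::-1],None,fx=3,fy=3))
cv2.imwrite("pics/p1.png",np.hstack(ims))
E
```

```text
t: 12.12
tcp_pos: [0.5833, -0.0242, 0.1089]
tool_rot: [-180.0, 0.1, 12.0]
ft_force: [0.1, 0.9, 0.1]
opening: 0.54
grip_force: 30.0
t 12.12 tcp [ 0.5833 -0.0242  0.1089] rot [-1.7997e+02  7.0000e-02  1.2030e+01] q [ -3.  24. 104.   0.  53.  75.] F [0.1 0.9 0.1] op 0.54 grip 30.0
units tx,ty,tz [ 0.003 -0.001  0.149]
turn units 0.0
```

View pics/p1.png

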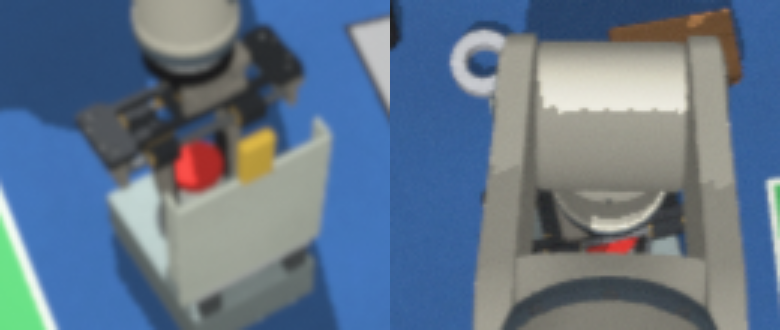

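The crop shows the red jar held upright between the fingers over the pad, and the cover is clear. Pressing now while watching the force.

```bash
python3 -m jog '[0,0,0.05,0,1,0,0,0.04,0,1,0,0,0,0,1]'; python3 -m jog '[0,0,0.03,0,1,0,0,0,0,1]'; python3 -m jog '[0,0,0.02,0,1,0,0,0,0,1]';python3 -m jog '[0,0,0.02,0,1,0,0,0,0,1]'
```

```text
t: 12.47
tcp_pos: [0.585, -0.0248, 0.1004]
tool_rot: [180.0, -0.1, 12.0]
ft_force: [2.5, 2.0, 4.7]
opening: 0.535
grip_force: 30.0
t: 12.63
tcp_pos: [0.5851, -0.0249, 0.0977]
tool_rot: [180.0, -0.1, 12.0]
ft_force: [1.5, 1.7, 6.7]
opening: 0.537
grip_force: 30.0
t: 12.8
tcp_pos: [0.5851, -0.0249, 0.096]
tool_rot: [180.0, -0.1, 12.0]
ft_force: [0.4, 2.1, 8.3]
opening: 0.537
grip_force: 30.0
t: 12.97
tcp_pos: [0.5853, -0.0249, 0.0954]
tool_rot: [180.0, -0.2, 12.0]
ft_force: [-3.4, 1.9, 18.9]
opening: 0.538
grip_force: 30.0
```

```bash
python3 -m jog '[0,0,0.01,0,1,0,0,0,0,1,0,0,0,0,1,0,0,0,0,1,0,0,0,0,1,0,0,0,0,1,0,0,0,0,1,0,0,0,0,1,0,0,0,0,1,0,0,0,0,1]' 40; python3 -m jog '[0,0,0,0,1,0,0,0,0,1,0,0,0,0,1,0,0,0,0,1,0,0,0,0,1,0,0,0,0,1,0,0,0,0,1,0,0,0,0,1,0,0,0,0,1,0,0,0,0,1]';python3 -m jog '[0,0,0,0,1,0,0,0,0,1,0,0,0,0,1,0,0,0,0,1,0,0,0,0,1,0,0,0,0,1,0,0,0,0,1,0,0,0,0,1,0,0,0,0,1]'
python3 - <<'E'
from h import *
c=cam("scene");m,ce,st=mask(c,"red",(300,160,340,205));print(ce,st,plane(c,ce,.066+.06).round(4))
E
```

```text
t: 13.8
tcp_pos: [0.5854, -0.0249, 0.0953]
tool_rot: [180.0, -0.2, 12.0]
ft_force: [-6.4, 1.5, 27.9]
opening: 0.535
grip_force: 40.0
t: 14.63
tcp_pos: [0.5854, -0.0249, 0.0953]
tool_rot: [180.0, -0.2, 12.0]
ft_force: [-5.9, 1.9, 29.2]
opening: 0.535
grip_force: 40.0
t: 15.38
tcp_pos: [0.5854, -0.0249, 0.0953]
tool_rot: [180.0, -0.2, 12.0]
ft_force: [-6.4, 1.2, 28.6]
opening: 0.539
grip_force: 40.0
[315.5026455  187.83597884] [308 181  17  15 189] [[ 0.5861 -0.0239  0.126 ]]
```

```bash
python3 -m jog '[0,0,-0.2,0,1,0,0,-0.25,0,1,0,0,-0.25,0,1,-0.06,0.25,0,0,1,-0.06,0.25,0,0,1,-0.06,0.25,0,0,1,-0.06,0.25,0,0,1,-0.06,0.25,0,0,1,-0.06,0.25,0,0,1,-0.06,0.25,0,0,1]' 
python3 -m jog '[-0.06,0.25,0,0,1,-0.06,0.25,0,0,1,-0.06,0.2,0,0,1,0,0,0.2,0,1,0,0,0.2,0,1,0,0,0.2,0,1,0,0,0.1,0,1,0,0,0,0,1,0,0,0,0,1]';python3 d.py 0.575 -0.278 0.031 12
```

```text
t: 16.27
tcp_pos: [0.5786, -0.2061, 0.1618]
tool_rot: [-180.0, 0.0, 12.0]
ft_force: [0.5, 1.0, -0.4]
opening: 0.539
grip_force: 40.0
t: 17.02
tcp_pos: [0.5759, -0.2769, 0.0918]
tool_rot: [-180.0, 0.1, 12.0]
ft_force: [0.6, 0.1, -0.9]
opening: 0.541
grip_force: 40.0
t 17.02 tcp [ 0.5759 -0.2769  0.0918] rot [-1.7996e+02  5.0000e-02  1.1980e+01] q [-26.  29.  97.   0.  54.  52.] F [ 0.6  0.1 -0.9] op 0.541 grip 40.0
units tx,ty,tz [-0.011  0.009  0.608]
turn units -0.0
```

```bash
python3 -m jog '[0,0,0.2,0,1,0,0,0.2,0,1,0,0,0.1,0,1,0,0,0.07,0,1,0,0,0,0,1,0,0,0,0,1,0,0,0,0,1]';python3 -m jog '[0,0,0.025,0,1,0,0,0,0,1,0,0,0,0,1]'
```

```text
t: 17.6
tcp_pos: [0.5769, -0.2774, 0.0361]
tool_rot: [179.9, -0.1, 12.0]
ft_force: [0.5, 0.3, -1.3]
opening: 0.54
grip_force: 40.0
t: 17.85
tcp_pos: [0.5763, -0.2772, 0.0329]
tool_rot: [180.0, -0.0, 12.0]
ft_force: [1.0, 0.1, -1.4]
opening: 0.535
grip_force: 40.0
```

```bash
python3 -m jog '[0,0,0.015,0,1,0,0,0,0,1,0,0,0,0,1]'; python3 -m jog '[0,0,0.01,0,1,0,0,0,0,1,0,0,0,0,1]'
```

```text
t: 18.1
tcp_pos: [0.5761, -0.2771, 0.0309]
tool_rot: [-180.0, 0.0, 12.0]
ft_force: [-0.3, -0.4, -1.4]
opening: 0.536
grip_force: 40.0
t: 18.35
tcp_pos: [0.5761, -0.2771, 0.0299]
tool_rot: [-180.0, 0.0, 12.0]
ft_force: [-0.0, 0.8, -1.4]
opening: 0.536
grip_force: 40.0
```

```bash
python3 -m jog '[0,0,0.005,0,1,0,0,0,0,0.8,0,0,0,0,0.5,0,0,0,0,0,0,0,0,0,0,0,0,0,0,0,0,0,0,0,0,0,0,0,0,0,0,0,0,0,0]' 40;python3 -m jog '[0,0,-0.2,0,0,0,0,-0.25,0,0,0,0,-0.25,0,0,0,0,-0.25,0,0,0,0,-0.25,0,0,-0.25,-0.25,0,0,0,-0.25,-0.25,0,0,0,-0.25,-0.25,0,0,0,-0.2,-0.25,0,0,0,-0.1,-0.25,0,0,0]'; python3 -m jog '[-0.1,-0.25,0,0,0,0,-0.25,0,0,0,0,-0.25,0,0,0,0,-0.25,0,0,0,0,-0.25,0,0,0,0,-0.25,0,0,0,0,0,0,0,0]';python3 d.py
python3 - <<'E'
from h import *
c=cam("scene");save(c,"s3");t=cam("top")
for n,k,cc,b in(("s","red",c,(180,170,280,275)),("t","red",t,(380,180,470,290)),("s","white",c,(370,120,450,200)),("t","white",t,(180,190,255,300))):
    try: m,ce,st=mask(cc,k,b);print(n,k,ce.round(1),st,plane(cc,ce,.06).round(4),deproj(cc,ce).round(4))
    except Exception as e: print(n,k,e)
E
```

```text
t: 19.1
tcp_pos: [0.5762, -0.2771, 0.0295]
tool_rot: [180.0, -0.0, 12.0]
ft_force: [-0.1, 0.1, 0.5]
opening: 0.946
grip_force: 0.0
t: 19.93
tcp_pos: [0.4446, -0.1758, 0.1493]
tool_rot: [-180.0, 0.1, 11.9]
ft_force: [0.5, -0.3, -0.5]
opening: 0.998
grip_force: 0.0
t: 20.52
tcp_pos: [0.4053, -0.0292, 0.1495]
tool_rot: [-179.9, 0.0, 12.1]
ft_force: [-0.1, -0.2, 0.3]
opening: 1.001
grip_force: 0.0
t 20.52 tcp [ 0.4053 -0.0292  0.1495] rot [-1.7994e+02  2.0000e-02  1.2070e+01] q [ -4.   5. 123.   0.  52.  74.] F [-0.1 -0.2  0.3] op 1.001 grip 0.0
s red [228.2 226.6] [220 219  17  16 213] [[ 0.5793 -0.2766  0.06  ]] [[ 0.5765 -0.2769  0.0557]]
t red [424.1 212.2] [415 204  19  18 251] [[ 0.5719 -0.2765  0.06  ]] [[ 0.5723 -0.2771  0.0575]]
s white [406.1 165.3] [ 370  130   76   70 2683] [[0.5553 0.2718 0.06  ]] [[ 5.134e-01  3.017e-01 -2.000e-04]]
t white [209.3 257.6] [200 249  19  18 272] [[0.4656 0.3089 0.06  ]] [[0.4656 0.309  0.0594]]
```

View pics/s3.png

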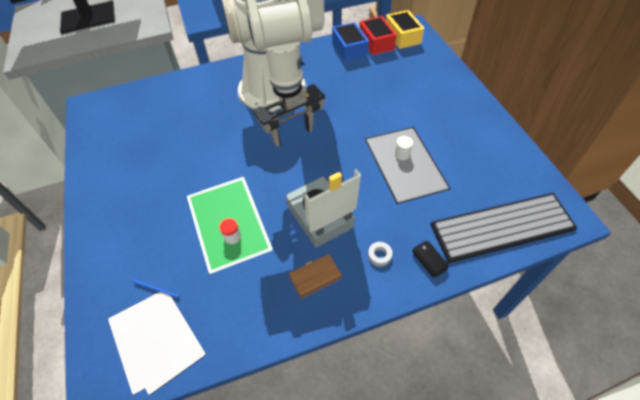

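Red stands upright at scene (229,230), about (0.575,-0.277). White is still at top (209,258), and the cover remains up. Going for white.

```bash
python3 -m jog '[0,-0.3,0,0,0,0,-0.3,0,0,0,0,-0.3,0,0,0,0.1,-0.3,0,0,0,0.2,-0.3,0,0,0,0.2,-0.3,0,0,0,0.2,-0.3,0,0,0,0.2,-0.3,0,0,0,0.2,-0.3,0,0,0,0.2,-0.3,0,0,0]';python3 -m jog '[0,-0.1,0,0,0,0,0,0,0,0,0,0,0,0,0]'; python3 d.py 0.466 0.309 0.024 12
python3 - <<'E'
from h import *
s=cam("scene");g=s["color"][130:170,390:420].astype(int).min(2)
yy,xx=np.mgrid[130:170,390:420];uv=np.c_[xx.ravel(),yy.ravel()];P=deproj(s,uv);k=(P[:,2]>.052)&(P[:,2]<.075)
print(uv[k].mean(0),k.sum(),P[k].mean(0).round(4),P[k].min(0).round(3),P[k].max(0).round(3), tri(s,uv[k].mean(0),cam("top"),(209.2,257.6)))
E
```

```text
t: 21.45
tcp_pos: [0.4729, 0.2895, 0.1494]
tool_rot: [180.0, -0.0, 11.9]
ft_force: [0.7, -0.1, -0.2]
opening: 1.001
grip_force: 0.0
t: 21.7
tcp_pos: [0.4691, 0.2972, 0.1489]
tool_rot: [179.9, 0.1, 12.0]
ft_force: [-0.5, -0.6, -0.2]
opening: 0.996
grip_force: 0.0
t 21.7 tcp [0.4691 0.2972 0.1489] rot [1.7995e+02 8.0000e-02 1.2010e+01] q [ 32.  18. 106.  -0.  56. 110.] F [-0.5 -0.6 -0.2] op 0.996 grip 0.0
units tx,ty,tz [-0.006 -0.122  1.249]
turn units 0.0
[404.2754491  142.59281437] 167 [0.4691 0.3081 0.0584] [0.44  0.284 0.052] [0.493 0.334 0.064] (array([0.46602392, 0.31042325, 0.05440674]), np.float64(0.0004334928147746858))
```

White is confirmed at (0.466,0.310) with its lid at about 0.055–0.06. Descending to grip it.

```bash
python3 -m jog '[0,-0.12,0.25,0,0,0,0,0.25,0,0,0,0,0.25,0,0,0,0,0.25,0,0,0,0,0.2,0,0,0,0,0,0,0,0,0,0,0,0,0,0,0,0,0.4,0,0,0,0,1,0,0,0,0,1]' 40; python3 -m jog '[0,0,0,0,1,0,0,0,0,1,0,0,0,0,1,0,0,0,0,1,0,0,0,0,1]';python3 d.py 0.466 0.310 0.026 12
```

```text
t: 22.63
tcp_pos: [0.4678, 0.3104, 0.031]
tool_rot: [-179.9, -0.1, 12.0]
ft_force: [-0.4, 0.6, 0.5]
opening: 0.806
grip_force: 0.0
t: 23.05
tcp_pos: [0.467, 0.3101, 0.0298]
tool_rot: [-180.0, -0.0, 12.0]
ft_force: [-1.3, -0.4, 4.6]
opening: 0.537
grip_force: 40.0
t 23.05 tcp [0.467  0.3101 0.0298] rot [-1.800e+02 -1.000e-02  1.199e+01] q [ 33.  28. 109.  -0.  42. 111.] F [-1.3 -0.4  4.6] op 0.537 grip 40.0
units tx,ty,tz [-0.01  -0.001  0.038]
turn units -0.0
```

```bash
python3 -m jog '[0,0,-0.3,0,1,0,0,-0.3,0,1,0,0,-0.3,0,1,0,0,-0.3,0,1,0,0,-0.1,0,1,0,0.3,0,0,1,0,0.3,0,0,1,0.05,0.3,0,0,1,0.05,0.3,0,0,1,0.05,0.3,0,0,1]' 
python3 -m jog '[0.05,0.3,0,0,1,0.05,0.3,0,0,1,0.05,0.3,0,0,1,0.05,0.3,0,0,1,0.05,0.3,0,0,1,0.05,0.3,0,0,1,0,0.2,0,0,1,0,0,0,0,1,0,0,0,0,1,0,0,0,0,1]';python3 d.py 0.5835 -0.0245 0.108 12
```

```text
t: 23.88
tcp_pos: [0.5123, 0.165, 0.1584]
tool_rot: [180.0, 0.1, 12.0]
ft_force: [0.1, 0.8, -1.9]
opening: 0.538
grip_force: 40.0
t: 24.72
tcp_pos: [0.5828, -0.0225, 0.1586]
tool_rot: [-180.0, 0.1, 12.0]
ft_force: [-0.4, -0.2, -2.4]
opening: 0.538
grip_force: 40.0
t 24.72 tcp [ 0.5828 -0.0225  0.1586] rot [-1.7996e+02  8.0000e-02  1.1960e+01] q [ -2.  20. 102.   0.  58.  76.] F [-0.4 -0.2 -2.4] op 0.538 grip 40.0
units tx,ty,tz [0.003 0.021 0.506]
turn units -0.0
```

```bash
python3 -m jog '[0,0.02,0.2,0,1,0,0,0.2,0,1,0,0,0.1,0,1,0,0,0,0,1]';python3 -m jog '[0,0,0.05,0,1,0,0,0.03,0,1,0,0,0,0,1]'; python3 -m jog '[0,0,0.03,0,1,0,0,0,0,1]'; python3 -m jog '[0,0,0.015,0,1,0,0,0,0,1]'
```

```text
t: 25.05
tcp_pos: [0.5818, -0.0237, 0.107]
tool_rot: [-179.9, 0.3, 12.1]
ft_force: [-1.4, 0.6, -1.7]
opening: 0.539
grip_force: 40.0
t: 25.3
tcp_pos: [0.5844, -0.0244, 0.102]
tool_rot: [-180.0, -0.1, 12.0]
ft_force: [-1.3, 2.6, 2.1]
opening: 0.535
grip_force: 40.0
t: 25.47
tcp_pos: [0.5847, -0.0246, 0.0992]
tool_rot: [-180.0, -0.1, 12.0]
ft_force: [-1.3, 4.1, 5.0]
opening: 0.536
grip_force: 40.0
t: 25.63
tcp_pos: [0.5847, -0.0246, 0.0978]
tool_rot: [-180.0, -0.1, 12.0]
ft_force: [-1.5, 3.4, 7.6]
opening: 0.54
grip_force: 40.0
```

```bash
python3 -m jog '[0,0,0.025,0,1,0,0,0,0,1]';python3 -m jog '[0,0,0.02,0,1,0,0,0,0,1,0,0,0,0,1]'
```

```text
t: 25.8
tcp_pos: [0.5847, -0.0246, 0.0958]
tool_rot: [-180.0, -0.1, 12.0]
ft_force: [-1.4, 3.6, 8.2]
opening: 0.537
grip_force: 40.0
t: 26.05
tcp_pos: [0.585, -0.0246, 0.0956]
tool_rot: [-180.0, -0.1, 12.0]
ft_force: [-7.6, 3.9, 26.7]
opening: 0.538
grip_force: 40.0
```

```bash
python3 -m jog '[0,0,0,0,1,0,0,0,0,1,0,0,0,0,1,0,0,0,0,1,0,0,0,0,1,0,0,0,0,1,0,0,0,0,1,0,0,0,0,1,0,0,0,0,1,0,0,0,0,1]'; python3 -m jog '[0,0,0,0,1,0,0,0,0,1,0,0,0,0,1,0,0,0,0,1,0,0,0,0,1,0,0,0,0,1,0,0,0,0,1,0,0,0,0,1,0,0,0,0,1,0,0,0,0,1]';python3 -m jog '[0,0,0,0,1,0,0,0,0,1,0,0,0,0,1,0,0,0,0,1,0,0,0,0,1,0,0,0,0,1,0,0,0,0,1]'
python3 - <<'E'
from h import *
c=cam("scene")
yy,xx=np.mgrid[165:210,300:335];uv=np.c_[xx.ravel(),yy.ravel()];P=deproj(c,uv);k=(P[:,2]>.115)&(P[:,2]<.14)&(abs(P[:,0]-.585)<.04)&(abs(P[:,1]+.024)<.022)
print(k.sum(),P[k].mean(0).round(4),np.percentile(P[k,2],[10,50,90]).round(4))
E
python3 d.py 0.465 -0.283 0.155
```

```text
t: 26.88
tcp_pos: [0.5849, -0.0246, 0.0955]
tool_rot: [-180.0, -0.1, 12.0]
ft_force: [-8.1, 4.4, 27.0]
opening: 0.533
grip_force: 40.0
t: 27.72
tcp_pos: [0.585, -0.0246, 0.0955]
tool_rot: [-180.0, -0.1, 12.0]
ft_force: [-8.0, 4.4, 26.8]
opening: 0.537
grip_force: 40.0
t: 28.3
tcp_pos: [0.585, -0.0246, 0.0956]
tool_rot: [-180.0, -0.1, 12.0]
ft_force: [-7.6, 4.1, 27.3]
opening: 0.539
grip_force: 40.0
184 [ 0.587  -0.0233  0.1242] [0.1219 0.1243 0.1262]
t 28.35 tcp [ 0.585  -0.0246  0.0955] rot [-1.800e+02 -1.400e-01  1.196e+01] q [ -3.  25. 104.   0.  51.  75.] F [-7.4  3.7 26.9] op 0.536 grip 40.0
units tx,ty,tz [-1.709  2.279 -0.595]
```

```bash
python3 -m jog '[0,0,-0.2,0,1,0,0,-0.2,0,1,0,0,-0.2,0,1,-0.17,0.23,0,0,1,-0.17,0.23,0,0,1,-0.17,0.23,0,0,1,-0.17,0.23,0,0,1,-0.17,0.23,0,0,1,-0.17,0.23,0,0,1,-0.17,0.23,0,0,1]' 
python3 -m jog '[-0.17,0.23,0,0,1,-0.17,0.23,0,0,1,-0.17,0.2,0,0,1,0,0,0,0,1,0,0,0.25,0,1,0,0,0.25,0,1,0,0,0.25,0,1,0,0,0.25,0,1,0,0,0,0,1,0,0,0,0,1]';python3 d.py 0.465 -0.283 0.031 12
```

```text
t: 29.18
tcp_pos: [0.5002, -0.2087, 0.1526]
tool_rot: [180.0, -0.0, 12.0]
ft_force: [0.6, -0.1, -2.6]
opening: 0.539
grip_force: 40.0
t: 30.02
tcp_pos: [0.4641, -0.2816, 0.0518]
tool_rot: [-179.9, 0.1, 12.0]
ft_force: [-0.1, -0.0, -2.4]
opening: 0.537
grip_force: 40.0
t 30.02 tcp [ 0.4641 -0.2816  0.0518] rot [-1.799e+02  1.200e-01  1.199e+01] q [-31.  25. 111.  -0.  44.  47.] F [-0.1 -0.  -2.4] op 0.537 grip 40.0
units tx,ty,tz [0.006 0.015 0.208]
turn units -0.0
```

```bash
python3 -m jog '[0,0,0.1,0,1,0,0,0.07,0,1,0,0,0.03,0,1,0,0,0,0,1,0,0,0.01,0,1,0,0,0,0,1,0,0,0,0,1]';python3 -m jog '[0,0,0.005,0,1,0,0,0,0,1,0,0,0,0,1]'
```

```text
t: 30.6
tcp_pos: [0.465, -0.2825, 0.0318]
tool_rot: [180.0, -0.0, 12.0]
ft_force: [-0.2, -0.1, -1.2]
opening: 0.534
grip_force: 40.0
t: 30.85
tcp_pos: [0.4648, -0.2823, 0.0311]
tool_rot: [180.0, -0.0, 12.0]
ft_force: [0.3, -0.1, -1.2]
opening: 0.537
grip_force: 40.0
```

```bash
python3 -m jog '[0,0,0.012,0,1,0,0,0,0,1,0,0,0,0,0.8,0,0,0,0,0.5,0,0,0,0,0,0,0,0,0,0,0,0,0,0,0,0,0,0,0,0,0,0,0,0,0]' 40;python3 -m jog '[0,0,-0.2,0,0,0,0,-0.3,0,0,0,0,-0.3,0,0,0,0,-0.3,0,0,0,0,-0.3,0,0,0,0,-0.3,0,0,0,0,-0.3,0,0,0,0,-0.3,0,0,0,0,-0.3,0,0,0,0,-0.2,0,0]';python3 -m jog '[0,-0.25,0,0,0,0,-0.25,0,0,0,0,-0.25,0,0,0,0,-0.25,0,0,0,0,-0.25,0,0,0,0,-0.25,0,0,0,0,-0.25,0,0,0,0,-0.25,0,0,0]'; python3 d.py 0.688 -0.002 0.252 12
python3 - <<'E'
from h import *
s=cam("scene");save(s,"s4");t=cam("top")
for n,k,cc,b in(("s","red",s,(180,170,280,275)),("t","red",t,(380,180,470,290)),("t","white",t,(395,230,450,270))):
    m,ce,st=mask(cc,k,b);print(n,k,ce.round(1),st,plane(cc,ce,.06).round(4),deproj(cc,ce).round(4))
_,a,_=mask(t,"tab",(310,140,336,162));_,b,_=mask(s,"tab",(322,170,348,192));print("tab",a,b,tri(s,b,t,a),deproj(t,a))
E
```

```text
t: 31.6
tcp_pos: [0.4649, -0.2823, 0.0298]
tool_rot: [180.0, -0.0, 12.0]
ft_force: [0.3, -0.4, 0.4]
opening: 0.876
grip_force: 0.0
t: 32.43
tcp_pos: [0.4653, -0.2826, 0.313]
tool_rot: [179.9, -0.1, 12.0]
ft_force: [0.0, 0.2, 0.1]
opening: 0.999
grip_force: 0.0
t: 33.1
tcp_pos: [0.4227, -0.0856, 0.3098]
tool_rot: [180.0, -0.0, 12.0]
ft_force: [0.1, 1.4, 0.3]
opening: 1.002
grip_force: 0.0
t 33.1 tcp [ 0.4227 -0.0856  0.3098] rot [ 1.800e+02 -1.000e-02  1.197e+01] q [-12.  -3. 109.   0.  74.  66.] F [0.1 1.4 0.3] op 1.002 grip 0.0
units tx,ty,tz [ 2.769 -0.268  0.578]
turn units -0.0
s red [227.9 226.4] [219 219  18  16 224] [[ 0.5785 -0.2773  0.06  ]] [[ 0.575  -0.2777  0.0549]]
t red [424.2 211.6] [415 204  19  16 233] [[ 0.5735 -0.2769  0.06  ]] [[ 0.5739 -0.2774  0.0579]]
t white [412.4 250.2] [ 395  230   38   40 1399] [[ 0.4696 -0.2375  0.06  ]] [[ 0.4169 -0.1032  0.7113]]
tab [322.17730496 152.95035461] [334.6918239  181.11320755] (array([ 0.68163892, -0.00465059,  0.26372657]), np.float64(0.0006325764240727596)) [[ 0.67603408 -0.00507448  0.2801155 ]]
```

View pics/s4.png

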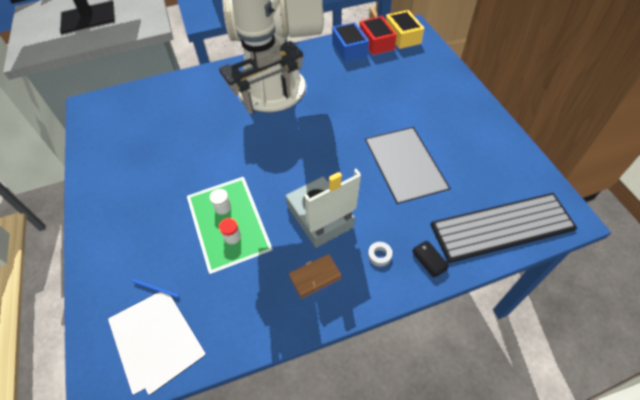

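Both jars stand on the green mat: red at scene (229,230), white at (220,201). The cover hasn't moved. Next I'll grip the tab from above and fold the cover shut.

```bash
python3 -m jog '[0.3,-0.03,0,0,0,0.3,-0.03,0,0,0,0.3,-0.03,0,0,0,0.3,-0.03,0,0,0,0.3,-0.03,0,0,0,0.3,-0.03,0,0,0,0.3,-0.03,0,0,0,0.3,-0.03,0,0,0,0.3,-0.03,0,0,0,0,0,0,0,0]';python3 -m jog '[0.07,0,0,0,0,0,0,0,0,0,0,0,0,0,0]'; python3 d.py 0.688 -0.002 0.254 12
```

```text
t: 34.03
tcp_pos: [0.6858, -0.0036, 0.3082]
tool_rot: [-180.0, -0.1, 12.0]
ft_force: [-2.3, -0.4, -0.1]
opening: 1.002
grip_force: 0.0
t: 34.28
tcp_pos: [0.6881, -0.0035, 0.3097]
tool_rot: [180.0, 0.0, 12.0]
ft_force: [-0.8, -0.3, -0.0]
opening: 1.0
grip_force: 0.0
t 34.28 tcp [ 0.6881 -0.0035  0.3097] rot [1.800e+02 3.000e-02 1.196e+01] q [-0. 22. 79. -0. 79. 78.] F [-0.8 -0.3 -0. ] op 1.0 grip 0.0
units tx,ty,tz [ 0.002 -0.015  0.557]
turn units -0.0
```

```bash
python3 -m jog '[0,-0.01,0.2,0,0,0,0,0.2,0,0,0,0,0.16,0,0,0,0,0,0,0,0,0,0,0,0.5,0,0,0,0,1,0,0,0,0,1,0,0,0,0,1,0,0,0,0,1,0,0,0,0,1]' 30;python3 -m jog '[0,0,0,0,1,0,0,0,0,1,0,0,0,0,1,0,0,0,0,1,0,0,0,0,1,0,0,0,0,1]'; python3 d.py
```

```text
t: 35.12
tcp_pos: [0.6887, -0.0018, 0.2544]
tool_rot: [180.0, -0.0, 12.0]
ft_force: [-0.1, 0.7, -0.3]
opening: 0.587
grip_force: 0.0
t: 35.62
tcp_pos: [0.6887, -0.0028, 0.2538]
tool_rot: [179.9, -0.0, 12.0]
ft_force: [1.7, -4.8, -0.6]
opening: 0.325
grip_force: 30.0
t 35.62 tcp [ 0.6887 -0.0028  0.2538] rot [179.91  -0.    11.97] q [-0. 24. 83. -0. 73. 78.] F [ 1.7 -4.8 -0.6] op 0.325 grip 30.0
```

```bash
python3 -m jog '[-0.16,0,-0.007,0,1,-0.161,0,0.007,0,1,-0.16,0,0.021,0,1,-0.158,0,0.035,0,1,-0.154,0,0.049,0,1,-0.149,0,0.062,0,1,-0.143,0,0.075,0,1,-0.136,0,0.087,0,1,-0.128,0,0.098,0,1,-0.119,0,0.109,0,1]'
python3 -m jog '[-0.109,0,0.119,0,1,-0.098,0,0.128,0,1,-0.087,0,0.136,0,1,-0.075,0,0.143,0,1,-0.062,0,0.149,0,1,-0.049,0,0.154,0,1,-0.035,0,0.158,0,1,-0.021,0,0.16,0,1,0,0,0,0,1]'; python3 d.py 0.492 -0.0428 0.0695
```

```text
t: 36.45
tcp_pos: [0.5452, -0.032, 0.2009]
tool_rot: [-180.0, -0.2, 12.0]
ft_force: [1.8, 1.6, 0.4]
opening: 0.326
grip_force: 30.0
t: 37.2
tcp_pos: [0.4918, -0.0428, 0.0836]
tool_rot: [-179.9, 0.0, 11.9]
ft_force: [1.2, 3.5, -0.9]
opening: 0.329
grip_force: 30.0
t 37.2 tcp [ 0.4918 -0.0428  0.0836] rot [-1.7992e+02  4.0000e-02  1.1930e+01] q [ -5.  19. 116.   0.  45.  73.] F [ 1.2  3.5 -0.9] op 0.329 grip 30.0
units tx,ty,tz [0.002 0.001 0.141]
```

```bash
python3 -m jog '[0,0,0.1,0,1,0,0,0.05,0,1,0,0,0,0,1,0,0,0,0,1]'; python3 -m jog '[0,0,0.015,0,1,0,0,0,0,1,0,0,0,0,1]'
```

```text
t: 37.53
tcp_pos: [0.4915, -0.0429, 0.0703]
tool_rot: [-179.9, 0.1, 12.0]
ft_force: [-2.7, 3.2, -1.6]
opening: 0.32
grip_force: 30.0
t: 37.78
tcp_pos: [0.4915, -0.0429, 0.0698]
tool_rot: [-179.9, 0.1, 12.0]
ft_force: [-8.1, 3.6, 12.7]
opening: 0.324
grip_force: 30.0
```

Force rises at the original height, so the cover is against its stop. Release, retreat and check.

```bash
python3 -m jog '[0,0,0,0,0.7,0,0,0,0,0.4,0,0,0,0,0,0,0,0,0,0,0,0,0,0,0,0,0,0,0,0,0,0,0,0,0,0,0,0,0,0,0,0,0,0,0]';python3 -m jog '[0,0,-0.2,0,0,0,0,-0.3,0,0,0,0,-0.3,0,0,0,0,-0.3,0,0,0,0,-0.3,0,0,0,0,-0.3,0,0,-0.1,-0.3,0,0,0,-0.1,-0.3,0,0,0,0,-0.3,0,0,0,0,-0.3,0,0,0]'
python3 -m jog '[0,-0.3,0,0,0,0,-0.3,0,0,0,0,-0.3,0,0,0,0,-0.3,0,0,0,0,0,0,0,0,0,0,0,0,0]'; python3 d.py
python3 - <<'E'
from h import *
s=cam("scene");t=cam("top")
ims=[s["color"][150:300,170:400],t["color"][120:300,260:480]]
cv2.imwrite("pics/e.png",np.hstack([cv2.resize(i[:,:,::-1],(390,300)) for i in ims]))
C={"scene":s,"top":t};ce={n:mask(C[n],"tab",BOX[n]["tab"])[1] for n in C}
print("tab",tri(s,ce["scene"],t,ce["top"]))
m,_,_=mask(t,"cover",BOX["top"]["cover"]);print("cover z",np.percentile(deproj(t,np.argwhere(m)[:,::-1])[:,2],[5,50,95]).round(3))
M=plane(t,mask(t,"green",BOX["top"]["green"])[1],0)
for k,b in(("red",(395,195,450,235)),("white",(398,235,440,275))):
    m,c,st=mask(t,k,b);print(k,st,plane(t,c,.06).round(4),deproj(t,c).round(4))
E
```

```text
t: 38.53
tcp_pos: [0.4924, -0.0434, 0.069]
tool_rot: [180.0, 0.0, 12.0]
ft_force: [-0.3, 0.1, 0.3]
opening: 0.882
grip_force: 0.0
t: 39.37
tcp_pos: [0.4471, 0.0707, 0.2393]
tool_rot: [180.0, -0.0, 11.9]
ft_force: [0.5, -0.3, -0.0]
opening: 1.001
grip_force: 0.0
t: 39.87
tcp_pos: [0.4226, 0.1883, 0.2389]
tool_rot: [180.0, 0.0, 12.2]
ft_force: [-0.7, 0.7, 0.9]
opening: 1.001
grip_force: 0.0
t 39.87 tcp [0.4226 0.1883 0.2389] rot [1.7999e+02 1.0000e-02 1.2160e+01] q [ 24.   4. 111.  -0.  65. 102.] F [-0.7  0.7  0.9] op 1.001 grip 0.0
tab (array([ 0.49995391, -0.04146707,  0.08819232]), np.float64(0.00029914455769702034))
cover z [0.084 0.088 0.092]
red [415 204  19  18 251] [[ 0.5719 -0.2765  0.06  ]] [[ 0.5718 -0.2763  0.0608]]
white [420 244  19  19 280] [[ 0.4616 -0.2814  0.06  ]] [[ 0.4619 -0.2825  0.0556]]
```

View pics/e.png

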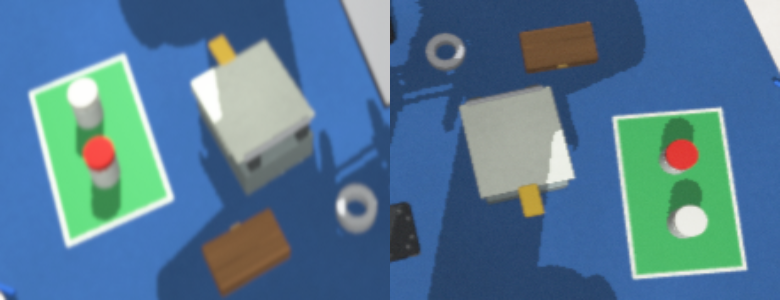

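The cover is shut, with the tab back at its starting point (0.500,-0.041,0.088). Both jars stand well inside the green mat, and the ring and case haven't moved.

```bash
python3 -c "
from workcell import robot
print(robot.hand_in())"
```

```text
the job is handed in; nothing more can be done
None
```

Job handed in at about 40 s: red and white (the only jars present) were pressed in order and stand on the green mat, the cover is shut, and the ring gauge and case were left untouched; the hand-in returned no verdict.

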